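# Gauge the extruder die and lift out its cassette

### The job

Take the flat-handled gauge from the wooden rack, push its blade into the slot in the top of the extruder's die cassette right down to the shoulder, and let go of it, so that it keeps the die gap open. Then pinch the cassette's two side catches together and lift the cassette, gauge still in it, right out of the head, and finish while holding it there level and still, with the catches squeezed and its underside at least 3 cm above the head. Leave everything else where it is.

Things in the scene. Friction and masses are not known exactly. Their poses are not given: they have to be found in the camera images.
- gauge_grip (a point): Flat gauge (40 g), upright in one slot of the dark rack, blade hidden. This point: centre of its flat rectangular wooden handle, 12 (x) x 30 (y) x 40 mm tall. z up along the gauge, x the thin direction in which to grip it. The handle's underside, the shoulder that stops the blade, is 20 mm below this point, the blade's tip 50 mm below.
- gauge_tip (a point): Centre of the lower end of the flat gauge's steel blade, which is 5 (x) x 20 (y) mm and reaches 30 mm below the handle; axes as for the gauge.
- gauge: The flat gauge as a whole; origin at the lower end of its blade, axes as for its grip point.
- rack: Fixed dark wooden block, 60 (x) x 130 (y) x 50 mm tall, origin under its centre, turned about the vertical. Two upright slots at y = +30 and -30 mm, 8 (x) x 23 (y) mm, 34 mm deep; the flat gauge stands in one (either), the pin gauge in the other, handles resting on the rack's top.
- pin_gauge: Bystander in the rack's other slot: round wooden handle 28 mm across, 32 mm tall, on a round pin 30 mm long. Origin at the pin's tip.
- head: Fixed grey die head of a bench clay extruder, 120 (x) x 180 (y) x 70 mm tall, flat on top, origin under its centre on the table, turned about the vertical. A steel barrel and crank run 0.35 m from it along +x, at most 90 mm high. The cassette sits in a well in its top, mouth 60 x 123 mm, floor 14 mm above the table.
- cassette: Aluminium die cassette, loose, 57 (x) x 120 (y) x 60 mm tall, 0.3 to 0.5 kg, upright in the head's well, top 4 mm above the head's top. Origin at the centre of its underside, x and y as the head's, z up. Hooks on its two catches lock it in: it comes out only with both squeezed in.
- catch_mid (a point): Point midway between the two catches, 80 mm above the cassette's underside, 24 mm above the head's top, over the centre of mass; axes as the cassette's. The catches are black upright tabs, 24 mm wide (y), outer faces 28 mm to either side along x (56 mm over both; 40 when squeezed), from the head's top to 44 mm above it. Pinch along x; outside them is free room.
- slot (a point): Centre of the gauge slot's mouth in the cassette's top, 41 mm to the -y side of the catches' middle; axes as the cassette's. Slot 8 (x) x 23 (y) mm, 34 mm deep, edge chamfered: the blade goes in upright, thin direction along x (either way round), until the handle's underside rests on the cassette's top.
- catch_near (a joint): Travel in m of the catch on the cassette's -x side (robot's side): 0 sprung out and hooked under the head's lip, 0.008 fully squeezed to its stop. The spring pushes out with 3 N at 0 and 6.5 N at 0.008; the hook is clear from about 0.005 to 0.0065 on.
- catch_far (a joint): The same for the catch on the +x side.
- lid: Bystander: clay lid with a knob, 68 mm across, 24 mm tall, origin under its centre.
- foot_dish: Bystander: upturned clay dish, 96 mm across, 28 mm tall, origin under its centre.
- bowl: Bystander: clay bowl, 110 mm across, 60 mm tall, origin under its centre.
- upturned_pot: Bystander: upturned clay pot, 100 mm across, 90 mm tall, origin under its centre.
- mug: Bystander: white mug, 80 mm across, 90 mm tall, origin under its centre.
- spatula: Bystander: wooden spatula lying on the table on the right.
- brush: Bystander: brush lying on the table on the left.
Not all that is in view belongs to the job. What is shaped like the cassette but blue or yellow is not meant. What is meant by the gauge is not blue, and is the smaller of those in its own colour.

How it is judged (in metres and radians):
On the way, in this order (a step that is already met when the one before it is completed fails the run):
1. the flat gauge stands in the cassette's slot down to its shoulder, let go, the cassette still seated (x of gauge_tip in the frame of cassette between -0.004 and 0.004 m and y of gauge_tip in the frame of cassette between -0.046 and -0.036 m and z of gauge_tip in the frame of cassette below 0.034 m and angle between the z axis of gauge and the z axis of cassette, either way round below 0.15 rad and contact force between the fingers and gauge below 0.1 N and height (world z) of cassette below 0.022 m), for 0.2 s.
2. both side catches are squeezed in by the fingers (value of joint each of catch_near, catch_far above 0.0055 m and contact force between the fingers and cassette above 2 N), for 0.1 s.
At the end, for the whole second after the job is handed in: The fingers hold the cassette still by its two catches (each squeezed in over 5.5 mm), tilted under 0.2 rad, its underside over 0.095 m above the table (25 mm above the head's top), off the head; the flat gauge is in its slot, blade tip under 34 mm above the underside (30 when fully down) (all of step 2 and height (world z) of cassette above 0.095 m and angle between cassette's own z axis and vertical below 0.2 rad and linear speed of cassette below 0.02 m/s and contact force between cassette and head below 0.1 N and x of gauge_tip in the frame of cassette between -0.004 and 0.004 m and y of gauge_tip in the frame of cassette between -0.046 and -0.036 m and z of gauge_tip in the frame of cassette below 0.034 m and angle between the z axis of gauge and the z axis of cassette, either way round below 0.15 rad); the arm keeps its last pose, push and grip.
It fails at once if a bystander (pin gauge, lid, dish, bowl, pot, mug, spatula, brush) is moved by more than 25 mm (distance of any of pin_gauge, lid, foot_dish, bowl, upturned_pot, mug, spatula, brush from where it was at the start of the episode above 0.025 m).
It also fails if it takes over 51 s, if anything falls off the work surface, if the arm or the gripper's body presses on something with over 40 N, if the wrist force passes 120 N, or if a joint passes its speed limit or range.

### The arm

A 6-joint arm with a two-finger parallel gripper is mounted at the origin on the work surface. World frame = base frame: x ahead of the robot, y to its left, z up, the work surface at z = 0. Lengths are in mm, angles in rad, forces in N, time in s.
With the tool pointing down it reaches from about 275 to 750 mm from the base axis. Payload 10.2 kg.
Tool frame: the origin (TCP) lies at the very end of the fingers, on their centre line; the grasp point (between the pads) lies 19 mm behind it; z points along the fingers, x is the direction in which the jaws open and shut, and the axes are right-handed (so a half turn about z gives the same grasp; the last joint's range is limited). The gripper opens to 85 mm and grips with 20 to 120 N. Pads are 22 mm wide; open, the fingers measure 114 mm over their backs; the gripper's body (76 mm by 85 mm) begins 54 mm behind the grasp point. The pads swing forward as they close: fully open they stand 13 mm farther back than shut.
Start: joints at [-1.507, 0.313, 1.498, -0, 1.331, -0.223], TCP at [148.501, -503.566, 208.594] pointing down, gripper open.
Joint ranges: [-2.94, 2.94], [-0.97, 2.17], [0.19, 2.56], [-1.23, 4.37], [0.02, 3.11], [-2.88, 2.88]. Speed limits (rad/s): [2.39, 2.39, 3.01, 3.14, 3.14, 3.14].

### API

Orientations are given as a unit quaternion [w, x, y, z].
In Python, from rig import ctrl, cams gives the robot as it stands.
- The arm moves only by the tool play_rows, never from a script. Its argument "steps" is a list of rows, each a list of 2 entries, a list of its own where there are three numbers: the shift along the tool's x, y, z normalised to -1 to 1, where 1 is 0.75 m, then the turn, a rotation vector about the tool's x, y, z normalised to -1 to 1, where 1 is 45 degrees. A call has 1 to 20 rows; each row shifts and turns the commanded pose from where the row before left it, along the tool's axes as they then stand; what a row does not reach is not made up. A row lasts 1/10 s, in which the tool goes at most 50 mm and 8.59 degrees, less where a joint would pass 70% of its speed; a pose out of reach is approached as far as the arm can. A call with a number of a shift or a turn outside -1 to 1 is refused whole. A call with a gripper value outside its range is refused whole. "grip" is the closure, from 0 (fully open) to 1 (shut), set as the call begins (left out, the last holds). The fingers move at their own pace and stop on an object; "squeeze" is the grip in N (left out, the last holds). Time passes only in rows, so rows that do not move let the fingers close. It gives the time, the measured TCP pose, the force and the opening at its end, in the units of the state.
- ctrl.sense(): the state, without advancing time (a new reading comes with each control period).
- cams.capture(name): name is "scene" or "top"; returns the picture (400x640x3 uint8, red, green, blue); there is no depth.
- cams.camera_info(name): a dict with "fx", "fy", "cx", "cy" (pixels), "dist_coeffs" ([k1, k2, p1, p2, k3] as OpenCV has them; the pictures are not rectified), "xyz" and "attitude" of the camera in the world. Camera axes: x right, y up, looking along -z (the intrinsics and any distortion apply to the point x, -y, -z); pixel columns grow to the right and rows downward; lengths in mm; the calibration is good to about 2 mm. A picture is of the moment at which its call begins. camera_info takes no time and is no camera call.
- ctrl.finish_job(): hands the job in, once; it reports no verdict.
Trained networks look in the newest picture that a camera, given by its name, has taken for a name from the list of things; names that differ only in an ending like _2 or _b are one class to them, and where a whole thing is asked for, a point or a joint stands for the part that bears it (a point fixed in the world has none). Each returns a list of dicts, best first, with "p" (0 to 1); they miss things now and then, are a little off and sometimes report something else, mostly with a low value. They report only what shows in the picture. A call takes as long as a camera call. They do not tell look-alikes from the thing itself.
- cams.search_frame(camera, thing): "rect" ([centre column, centre row, width, height] in pixels, round what is visible of it).
- cams.tip_of(camera, thing): "pixel" ([column, row] in pixels: a listed point, or the origin of a listed thing).
The state is a dict: "time_s": time; "joints": joint angles; "dq": joint speeds; "tau": joint torques, N m; "eef_pos": TCP position; "ee_rot": TCP orientation; "force": force on the tool from outside, world axes, zero at the start; "wrist_torque": the same for the moment, N m; "grip_width": opening from 0.0 (shut) to 1.0 (fully open).
Only numpy, scipy, OpenCV 4.12 (cv2) and the standard library are available. Lean on these libraries where they do the work, as an engineer would, in place of code of your own. Each camera call takes 0.05 s, during which the arm holds its last target.

## Working session

There is one attempt and no reset: what is moved stays moved. The work goes in short steps, Python scripts to look and compute and a tool call to move; the robot and the scene stay as the last step left them, time stands still between calls to the robot, and variables do not carry over. Pictures are saved under pics/ and viewed, and the job is handed in when it is done.

Besides the shell and the picture viewer there is one more tool, called after "Emit:" as a command line: name --argument value ..., lists and objects as JSON in quotes. play_rows: Moves the arm, as the interface text tells. Its arguments: {"type":"object","properties":{"steps":{"type":"array"},"grip":{"type":"number"},"squeeze":{"type":"number"}},"required":["steps"]}

```bash
mkdir -p pics; ls
python3 - <<'E'
from rig import ctrl,cams
import cv2
for c in("scene","top"):
    im=cams.capture(c); cv2.imwrite(f"pics/{c}0.png",im[:,:,::-1]); print(c,cams.camera_info(c))
    for t in ["gauge_grip","gauge","rack","pin_gauge","head","cassette","catch_mid","slot"]:
        print(t,[(d["pixel"],round(d["p"],2)) for d in cams.tip_of(c,t)])
print(ctrl.sense())
E
```

```text
pics
scene {'fx': 464.5147490175999, 'fy': 464.5147490175999, 'cx': 314.20505105209975, 'cy': 209.67645620378806, 'dist_coeffs': array([-0.10702059,  0.        ,  0.        ,  0.        ,  0.        ]), 'xyz': array([1458.28080499,  422.87924222,  752.03987694]), 'attitude': array([0.48133423, 0.26656383, 0.39971359, 0.73313718])}
gauge_grip [([473.0, 266.4], 0.66), ([256.1, 214.1], 0.64), ([432.1, 245.4], 0.62), ([505.5, 257.4], 0.59)]
gauge [([498.8, 281.3], 0.82), ([470.5, 280.8], 0.54), ([432.1, 259.9], 0.52)]
rack [([418.5, 266.2], 0.95), ([434.5, 247.2], 0.73)]
pin_gauge [([407.6, 254.6], 0.71)]
head [([257.1, 216.0], 0.96)]
cassette [([277.7, 266.0], 0.86), ([254.4, 211.1], 0.71), ([250.4, 190.8], 0.67), ([249.6, 178.6], 0.63)]
catch_mid [([276.2, 238.1], 0.72), ([251.6, 155.7], 0.64), ([251.8, 187.7], 0.57)]
slot [([238.6, 190.5], 0.67), ([265.3, 240.9], 0.63), ([238.9, 166.4], 0.61), ([429.7, 262.4], 0.54)]
top {'fx': 437.84356359142794, 'fy': 437.84356359142794, 'cx': 325.94757010234474, 'cy': 195.34157498333758, 'dist_coeffs': array([-0.00099928,  0.        ,  0.        , 
[... 780 characters left out ...]
 ([429.7, 242.3], 0.71)]
{'time_s': 0.9, 'joints': array([-1.50740571e+00,  3.12892034e-01,  1.49766283e+00,  1.42517116e-05,
        1.33096723e+00, -2.23388451e-01]), 'dq': array([ 0.00103097,  0.00023971,  0.00076649, -0.00168632, -0.00099457,
        0.00020275]), 'tau': array([-3.09047973e-04, -4.12159646e+01, -2.59897703e+01, -3.24404018e-04,
        5.94396115e-04,  9.54748941e-06]), 'eef_pos': array([ 148.50365726, -503.59052633,  208.61226339]), 'ee_rot': array([ 2.23721415e-05,  8.00893582e-01, -5.98806705e-01,  2.81428930e-05]), 'force': array([-0.15420244, -0.88315293, -0.03621854]), 'wrist_torque': array([-0.03128113,  0.0196686 ,  0.06156836]), 'grip_width': 1.0042744082439143}
```

View pics/scene0.png

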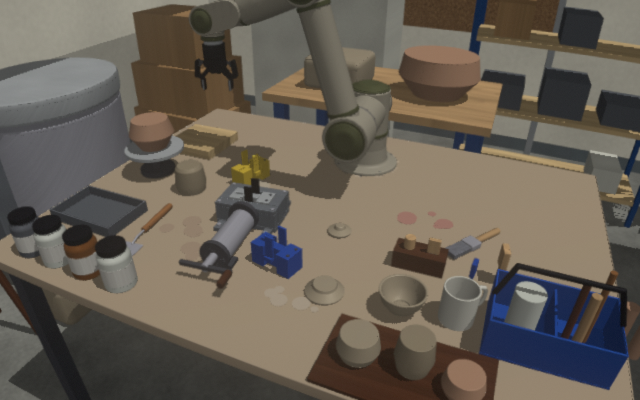

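View pics/top0.png

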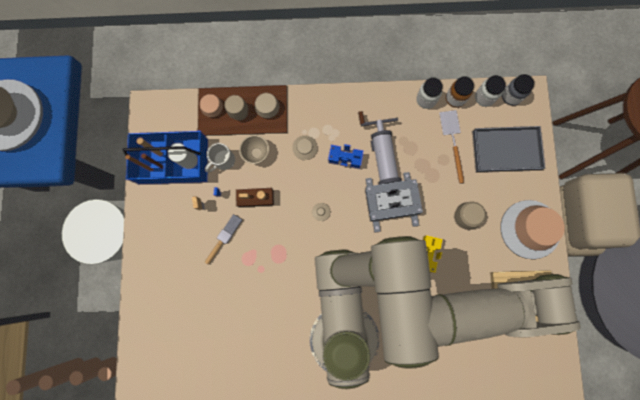

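Run:
```python
import cv2
a=cv2.imread("pics/top0.png"); cv2.imwrite("pics/top_c.png",cv2.resize(a[120:280,180:480],(800,427),interpolation=cv2.INTER_CUBIC))
a=cv2.imread("pics/scene0.png"); cv2.imwrite("pics/sc_c1.png",cv2.resize(a[200:310,370:530],(800,550),interpolation=cv2.INTER_CUBIC))
cv2.imwrite("pics/sc_c2.png",cv2.resize(a[130:290,180:340],(600,600),interpolation=cv2.INTER_CUBIC))
```

```text
(no output)
```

View pics/top_c.png

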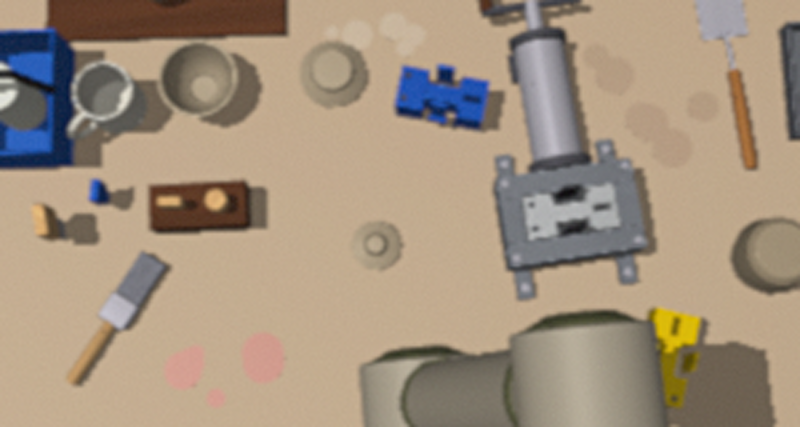

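View pics/sc_c1.png

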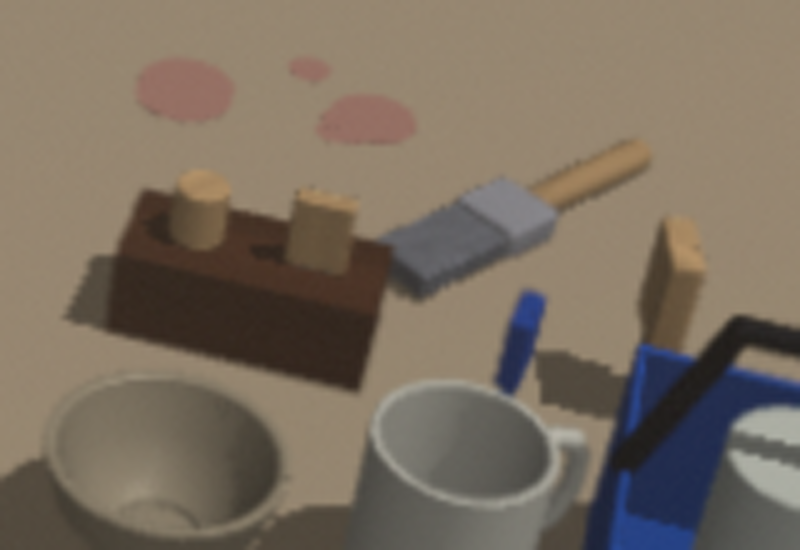

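View pics/sc_c2.png

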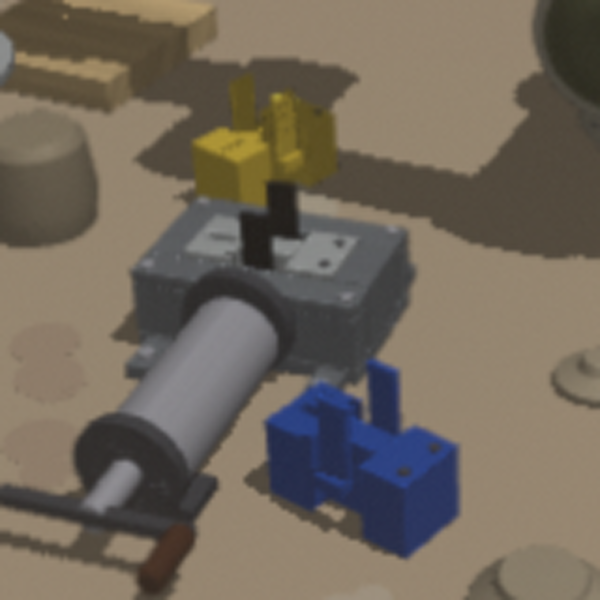

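```bash
cat > h.py <<'E'
import numpy as np,cv2
from scipy.spatial.transform import Rotation as R
from rig import ctrl,cams
def proj(cam,P):
    i=cams.camera_info(cam); q=i["attitude"]; Rm=R.from_quat([q[1],q[2],q[3],q[0]]).as_matrix()
    pc=(np.atleast_2d(P)-i["xyz"])@Rm; pc=pc*[1,-1,-1]
    K=np.array([[i["fx"],0,i["cx"]],[0,i["fy"],i["cy"]],[0,0,1]])
    return cv2.projectPoints(pc.reshape(-1,1,3),np.zeros(3),np.zeros(3),K,i["dist_coeffs"])[0].reshape(-1,2)
def back(cam,px,z):
    i=cams.camera_info(cam); q=i["attitude"]; Rm=R.from_quat([q[1],q[2],q[3],q[0]]).as_matrix()
    K=np.array([[i["fx"],0,i["cx"]],[0,i["fy"],i["cy"]],[0,0,1]])
    u=cv2.undistortPoints(np.array(px,float).reshape(-1,1,2),K,i["dist_coeffs"]).reshape(-1,2)
    d=np.c_[u[:,0],-u[:,1],-np.ones(len(u))]@Rm.T
    return i["xyz"]+d*((z-i["xyz"][2])/d[:,2])[:,None]
def crop(src,dst,c0,c1,r0,r1,s):
    a=cv2.imread(src)[r0:r1,c0:c1]; a=cv2.resize(a,None,fx=s,fy=s,interpolation=cv2.INTER_CUBIC)
    for c in range((c0+9)//10*10,c1,10): cv2.line(a,(int((c-c0+.5)*s),0),(int((c-c0+.5)*s),8),(0,0,255),1); cv2.putText(a,str(c),(int((c-c0)*s),20),0,.4,(0,0,255),1)
    for r in range((r0+9)//10*10,r1,10): cv2.line(a,(0,int((r-r0+.5)*s)),(8,int((r-r0+.5)*s)),(0,0,255),1); cv2.putText(a,str(r),(10,int((r-r0+.5)*s)+4),0,.4,(0,0,255),1)
    cv2.imwrite(dst,a)
E
python3 - <<'E'
from h import *
for n,c,p,z in [("head top mid","top",[389.1,199.7],0),("catchmid","top",[393,199.4],94),("slot","top",[403.8,197.2],74),("catchmid s","scene",[251.8,187.7],94),("slot s","scene",[238.6,190.5],74),("grip","top",[243.1,200.1],70),("grip s","scene",[432.1,245.4],70)]:
    print(n,back(c,[p],z).round(1))
crop("pics/top0.png","pics/t1.png",360,430,165,230,9)
crop("pics/scene0.png","pics/s1.png",210,295,175,230,9)
crop("pics/top0.png","pics/t2.png",230,280,180,215,14)
crop("pics/scene0.png","pics/s2.png",388,452,230,280,11)
E
```

```text
head top mid [[ 489.8 -179.8    0. ]]
catchmid [[ 476.1 -181.5   94. ]]
slot [[ 485.7 -222.    74. ]]
catchmid s [[ 475.1 -188.1   94. ]]
slot s [[ 474.9 -233.7   74. ]]
grip [[493.6 341.2  70. ]]
grip s [[508.6 334.9  70. ]]
```

View pics/t1.png

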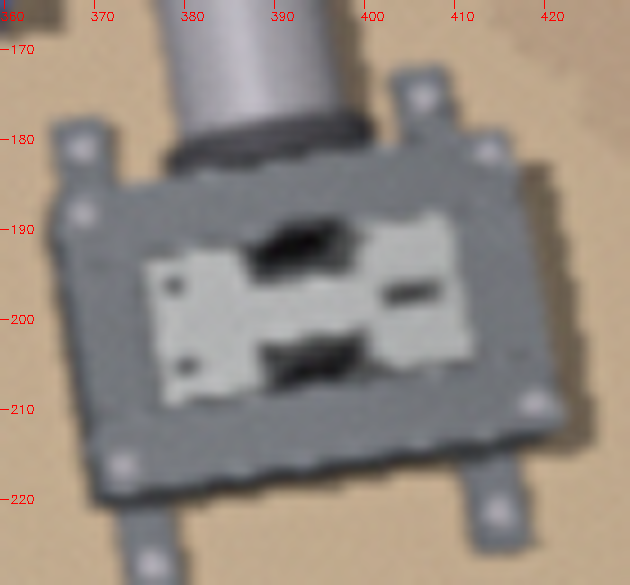

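View pics/s1.png

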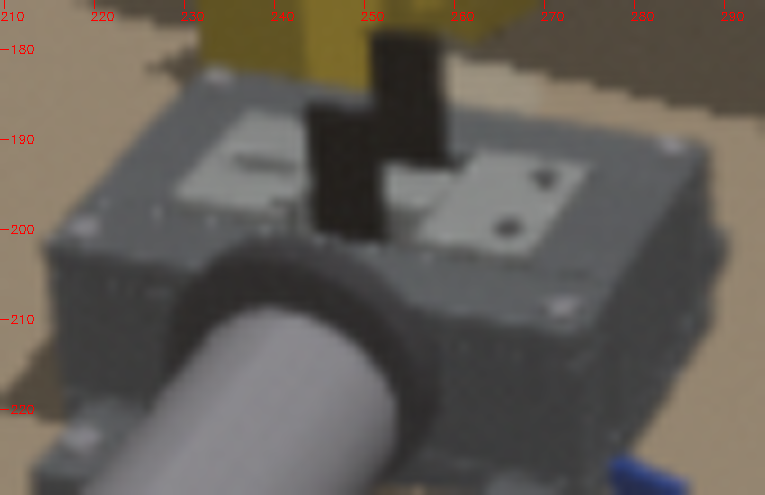

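View pics/t2.png

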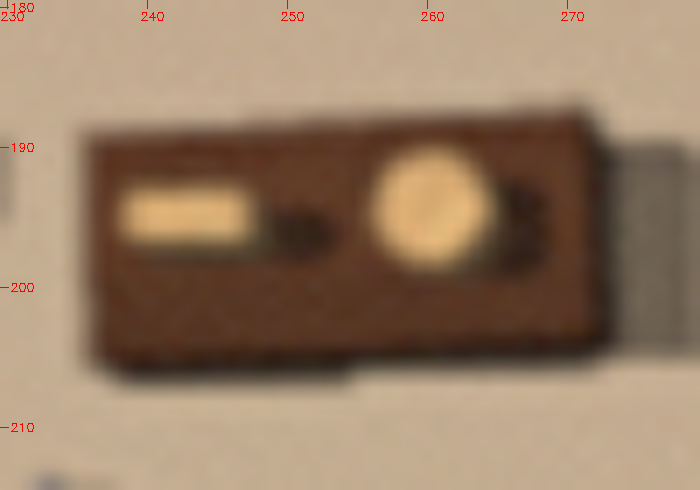

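View pics/s2.png

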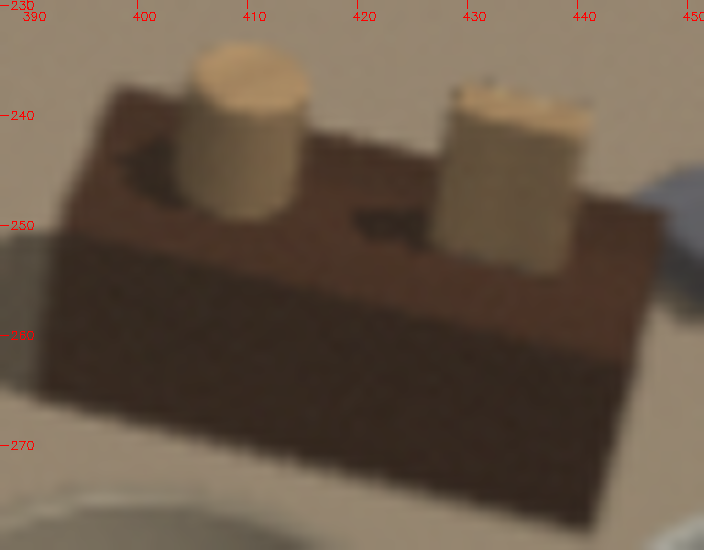

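```bash
cat > fit.py <<'E'
from h import *
from scipy.optimize import least_squares
def px(L,c0,r0,s): return np.array([[c0+x/s-.5,r0+y/s-.5] for x,y in L])
def fit(obs,x0):
    # obs: list of (cam,local pts(n,3),px)
    def f(p):
        c,s=np.cos(p[2]),np.sin(p[2]); Rz=np.array([[c,-s,0],[s,c,0],[0,0,1]])
        return np.concatenate([(proj(cam,np.array(l,float)@Rz.T+[p[0],p[1],0])-q).ravel() for cam,l,q in obs])
    r=least_squares(f,x0,loss="soft_l1"); return r.x.round(4),np.abs(f(r.x)).reshape(-1,2).round(2).tolist()
E
python3 - <<'E'
from fit import *
T=px([(146,262),(447,215),(472,357),(165,405),(412,292)],360,165,9)
S=px([(250,110),(178,193),(590,162),(530,252),(263,162)],210,175,9)
lt=[(28.5,60,74),(28.5,-60,74),(-28.5,-60,74),(-28.5,60,74),(0,-41,74)]
ls=[(-28.5,-60,74),(28.5,-60,74),(-28.5,60,74),(28.5,60,74),(0,-41,74)]
x0=[480,-185,.1]
for o in([("top",lt,T)],[("scene",ls,S)],[("top",lt,T),("scene",ls,S)]): print("cas",*fit(o,x0))
HT=px([(562,418),(93,497),(505,130)],360,165,9); HS=px([(45,245),(585,330),(708,152),(195,75)],210,175,9)
ht=[(-60,-90,70),(-60,90,70),(60,-90,70)]; hs=[(60,-90,70),(60,90,70),(-60,90,70),(-60,-90,70)]
for o in([("top",ht,HT)],[("scene",hs,HS)]): print("head",*fit(o,x0))
RT=px([(88,133),(583,112),(590,338),(95,355)],230,180,14); rt=[(30,65,50),(30,-65,50),(-30,-65,50),(-30,65,50)]
RS=px([(118,88),(65,232),(635,360),(667,210),(40,400),(592,532)],388,230,11); rs=[(-30,-65,50),(30,-65,50),(30,65,50),(-30,65,50),(30,-65,0),(30,65,0)]
for o in([("top",rt,RT)],[("scene",rs,RS)],[("top",rt,RT),("scene",rs,RS)]): print("rack",*fit(o,[500,320,0]))
GT=px([(120,185),(250,185),(250,245),(120,245)],230,180,14);gt=[(6,15,90),(6,-15,90),(-6,-15,90),(-6,15,90)]
GS=px([(453,88),(595,108),(583,136),(447,108),(570,272),(432,248)],388,230,11);gs=[(-6,-15,90),(-6,15,90),(6,15,90),(6,-15,90),(6,15,50),(6,-15,50)]
for o in([("top",gt,GT)],[("scene",gs,GS)],[("top",gt,GT),("scene",gs,GS)]): print("gauge",*fit(o,[500,350,0]))
E
```

```text
cas [ 4.810024e+02 -1.865246e+02  1.222000e-01] [[0.46, 0.13], [0.03, 0.08], [0.21, 0.09], [0.17, 0.03], [0.01, 0.14]]
cas [ 4.779422e+02 -1.864851e+02  1.256000e-01] [[0.2, 0.08], [0.4, 0.24], [0.32, 0.02], [0.07, 0.01], [0.35, 0.23]]
cas [ 4.798788e+02 -1.860732e+02  1.235000e-01] [[0.59, 0.22], [0.09, 0.22], [0.11, 0.4], [0.07, 0.32], [0.11, 0.45], [0.39, 0.23], [0.64, 0.56], [0.14, 0.39], [0.3, 0.38], [0.14, 0.1]]
head [ 4.818142e+02 -1.849357e+02  1.202000e-01] [[0.29, 0.9], [0.54, 0.16], [0.2, 0.6]]
head [ 4.817388e+02 -1.859382e+02  1.388000e-01] [[0.47, 0.59], [0.08, 0.64], [0.1, 1.04], [0.27, 0.65]]
rack [5.096541e+02 3.075481e+02 1.080000e-02] [[0.24, 0.28], [0.54, 0.29], [0.33, 0.14], [0.68, 0.42]]
rack [5.084352e+02 3.095616e+02 3.480000e-02] [[0.16, 0.31], [0.65, 0.18], [0.06, 0.13], [0.47, 0.31], [0.35, 0.17], [0.66, 0.27]]
rack [5.089344e+02 3.091434e+02 2.630000e-02] [[0.81, 0.22], [0.04, 0.35], [0.01, 0.07], [0.99, 0.91], [0.22, 0.34], [0.92, 0.26], [0.29, 0.32], [0.34, 0.09], [0.6, 0.09], [0.32, 0.46]]
gauge [ 5.088548e+02  3.383933e+02 -2.370000e-02] [[0.41, 0.48], [0.31, 0.41], [0.4, 0.47], [0.31, 0.41]]
gauge [5.085063e+02 3.391275e+02 1.041000e-01] [[0.38, 0.76], [0.19, 0.42], [0.52, 0.16], [0.45, 0.19], [0.83, 0.55], [0.47, 0.51]]
gauge [5.086534e+02 3.389845e+02 4.760000e-02] [[0.12, 0.85], [0.61, 0.18], [0.45, 0.72], [0.26, 0.05], [0.5, 0.91], [0.16, 0.18], [0.28, 0.03], [0.28, 0.02], [1.07, 0.74], [0.63, 0.31]]
```

Candidates for the gauge in the scene picture are the rack's flat handle (434,246), the blue one (473,270) and the larger wooden one by the tote (505,260). I choose the one in the rack: it isn't blue and is the smaller wooden one. For the cassette they are the yellow (250,170), the blue (277,255) and the aluminium one in the head (250,190), and I choose the aluminium one. The close crops agree with both choices.

Emit:
play_rows --steps '[[[-0.047,-0.039,0],[0,0,0]],[[-0.047,-0.039,0],[0,0,0]],[[-0.047,-0.039,0],[0,0,0]],[[-0.047,-0.039,0],[0,0,0]],[[-0.047,-0.039,0],[0,0,0]],[[-0.047,-0.039,0],[0,0,0]],[[-0.047,-0.039,0],[0,0,0]],[[-0.047,-0.039,0],[0,0,0]],[[-0.047,-0.039,0],[0,0,0]],[[-0.047,-0.039,0],[0,0,0]],[[-0.047,-0.039,0],[0,0,0]],[[-0.047,-0.039,0],[0,0,0]],[[-0.047,-0.039,0],[0,0,0]],[[-0.047,-0.039,0],[0,0,0]],[[-0.047,-0.039,0],[0,0,0]],[[-0.047,-0.039,0],[0,0,0]],[[-0.047,-0.039,0],[0,0,0]],[[-0.047,-0.039,0],[0,0,0]],[[-0.047,-0.039,0],[0,0,0]],[[-0.047,-0.039,0],[0,0,0]]]' --grip 0 --squeeze 30

```text
time_s: 2.9
eef_pos: [510.5, 340.1, 208.5]
ee_rot: [-0.0, 0.801, -0.599, 0.0]
force: [0.7, -1.7, -0.2]
grip_width: 1.0
```

Emit:
play_rows --steps '[[[0,0,0],[0,0,-0.1857]],[[0,0,0],[0,0,-0.1857]],[[0,0,0],[0,0,-0.1857]],[[0,0,0],[0,0,-0.1857]],[[0,0,0],[0,0,-0.1857]],[[0,0,0],[0,0,-0.1857]],[[0,0,0],[0,0,-0.1857]],[[0,0,0],[0,0,-0.1857]],[[0,0,0],[0,0,-0.1857]],[[0,0,0],[0,0,0]],[[0,0,0],[0,0,0]]]'

```text
time_s: 4.0
eef_pos: [510.2, 338.1, 208.6]
ee_rot: [0.0, 1.0, 0.012, -0.0]
force: [0.2, 0.1, 0.9]
grip_width: 0.998
```

```bash
cat >> h.py <<'E'
def go(pos,yaw):
    s=ctrl.sense(); q=s["ee_rot"]; Rt=R.from_quat([q[1],q[2],q[3],q[0]])
    x=Rt.as_matrix()[:,0]; print("t",s["time_s"],"pos",s["eef_pos"].round(1),"yaw",np.arctan2(x[1],x[0]).round(4),"zax",Rt.as_matrix()[:,2].round(4),"F",s["force"].round(2),"w",round(s["grip_width"],3))
    tgt=R.from_matrix(np.array([[np.cos(yaw),np.sin(yaw),0],[np.sin(yaw),-np.cos(yaw),0],[0,0,-1]]))
    print("shift norm",(Rt.inv().apply(np.array(pos)-s["eef_pos"])/750).round(5),"turn norm",(np.degrees((Rt.inv()*tgt).as_rotvec())/45).round(4))
E
python3 - <<'E'
from h import *
go([508.8,338.7,120],.028)
im=cams.capture("top"); cv2.imwrite("pics/top1.png",im[:,:,::-1]); im=cams.capture("scene"); cv2.imwrite("pics/scene1.png",im[:,:,::-1])
crop("pics/top1.png","pics/t3.png",220,290,165,225,9)
crop("pics/scene1.png","pics/s3.png",380,470,180,290,7)
E
```

```text
t 4.0 pos [510.2 338.1 208.6] yaw 0.0247 zax [-1.e-04 -0.e+00 -1.e+00] F [0.23 0.05 0.94] w 0.998
shift norm [-0.0018  -0.00081  0.11809] turn norm [ 0.      0.0001 -0.0042]
```

View pics/s3.png

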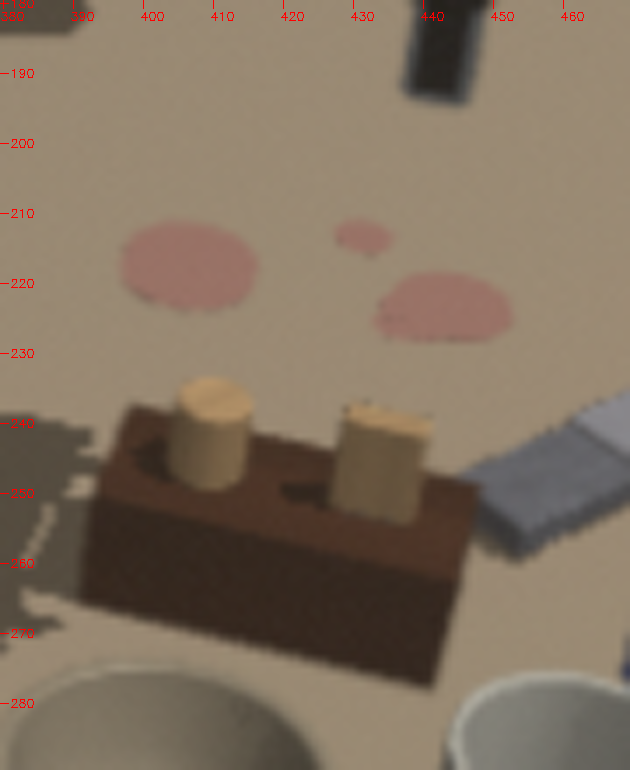

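View pics/t3.png

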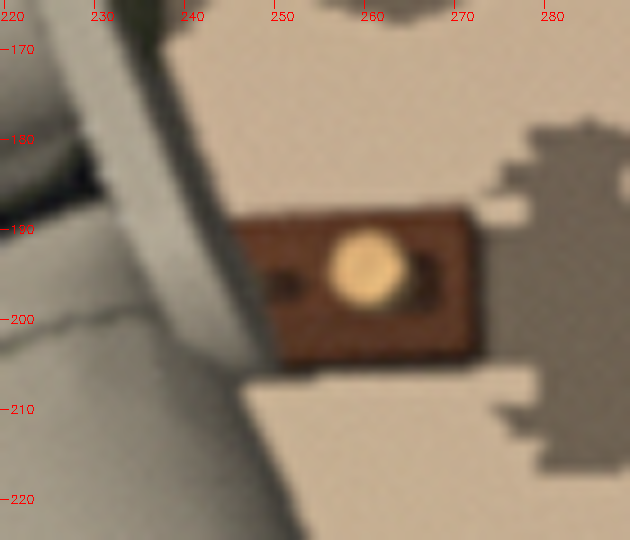

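Emit:
play_rows --steps '[[[-0.0018,-0.0008,0.04],[0,0,0]],[[0,0,0.04],[0,0,0]],[[0,0,0.04],[0,0,0]],[[0,0,0.04],[0,0,0]],[[0,0,0.02],[0,0,0]],[[0,0,0.02],[0,0,0]],[[0,0,0],[0,0,0]],[[0,0,0],[0,0,0]]]'

```text
time_s: 4.9
eef_pos: [509.0, 338.8, 59.1]
ee_rot: [-0.0, 1.0, 0.014, 0.0]
force: [-0.2, 0.8, 0.4]
grip_width: 1.002
```

Run:
```python
from h import *
go([508.8,338.7,58],.0247)
im=cams.capture("scene"); cv2.imwrite("pics/scene2.png",im[:,:,::-1])
crop("pics/scene2.png","pics/s4.png",380,470,180,290,7)
```

```text
t 4.9 pos [509.  338.8  59.1] yaw 0.0276 zax [ 4.e-04  2.e-04 -1.e+00] F [-0.16  0.77  0.4 ] w 1.002
shift norm [-3.10e-04  8.00e-05  1.45e-03] turn norm [-0.0002 -0.0005  0.0036]
```

View pics/s4.png

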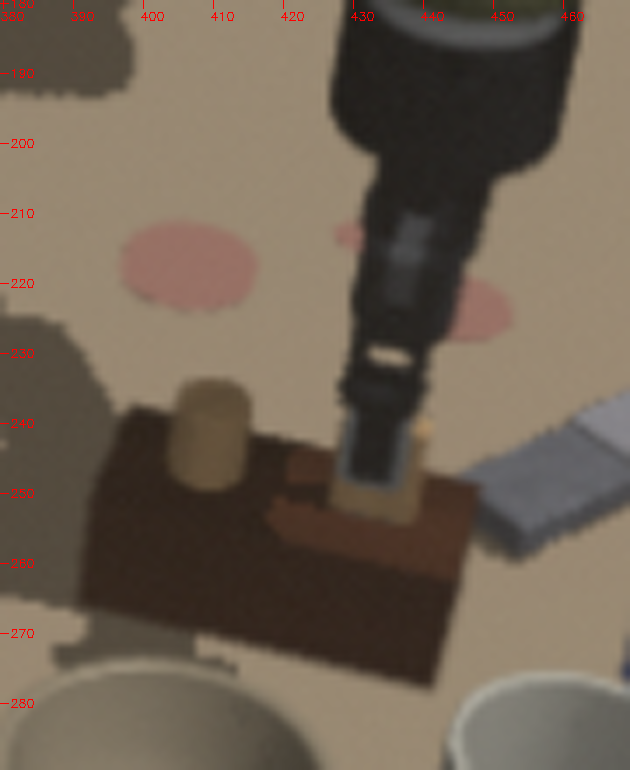

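Emit:
play_rows --steps '[[[0,0,0],[0,0,0]],[[0,0,0],[0,0,0]],[[0,0,0],[0,0,0]],[[0,0,0],[0,0,0]],[[0,0,0],[0,0,0]],[[0,0,0],[0,0,0]],[[0,0,0],[0,0,0]],[[0,0,0],[0,0,0]]]' --grip 1 --squeeze 40

```text
time_s: 5.75
eef_pos: [508.8, 338.7, 58.8]
ee_rot: [-0.0, 1.0, 0.014, 0.0]
force: [-1.2, 0.9, 3.3]
grip_width: 0.124
```

Emit:
play_rows --steps '[[[0,0,-0.01],[0,0,0]],[[0,0,-0.015],[0,0,0]],[[0,0,-0.02],[0,0,0]],[[0,0,-0.03],[0,0,0]],[[0,0,-0.035],[0,0,0]],[[0,0,-0.035],[0,0,0]],[[0,0,-0.035],[0,0,0]],[[0,0,-0.02],[0,0,0]],[[0,0,0],[0,0,0]],[[0,0,0],[0,0,0]]]'

```text
time_s: 6.75
eef_pos: [508.6, 338.6, 208.4]
ee_rot: [0.0, 1.0, 0.014, -0.0]
force: [-0.4, 0.1, -1.4]
grip_width: 0.122
```

Run:
```python
from h import *
go([485,-222,208],.123)
im=cams.capture("scene"); cv2.imwrite("pics/scene3.png",im[:,:,::-1])
crop("pics/scene3.png","pics/s5.png",390,490,160,270,7)
im=cams.capture("top"); cv2.imwrite("pics/top3.png",im[:,:,::-1])
```

```text
t 6.75 pos [508.6 338.6 208.4] yaw 0.0286 zax [-2.e-04 -1.e-04 -1.e+00] F [-0.38  0.14 -1.4 ] w 0.122
shift norm [-5.2880e-02  7.4625e-01  5.8000e-04] turn norm [ 1.000e-04  2.000e-04 -1.202e-01]
```

View pics/s5.png

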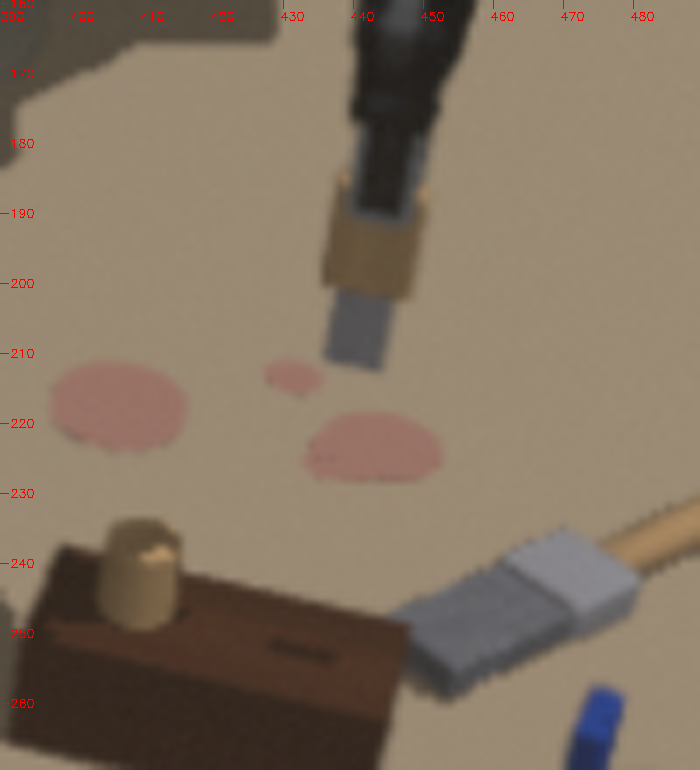

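Run:
```python
from fit import *
O=px([(324,360),(384,370),(323,287),(411,299)],390,160,7)
s=ctrl.sense();p=s["eef_pos"];y=.0286
def f(v):
    l=np.array([(2.5,-10,-30),(2.5,10,-30),(6,-15,0),(6,15,0)],float); c,sn=np.cos(y+v[2]),np.sin(y+v[2])
    return (proj("scene",l@np.array([[c,-sn,0],[sn,c,0],[0,0,1]]).T+[p[0],p[1]+v[0],p[2]-v[1]])-O).ravel()
r=least_squares(f,[0,9,0]); print(r.x,f(r.x).round(2)); print(f([0,9,0]).round(2))
# finger bottom
print(proj("scene",[p]))
```

```text
[0.6018741  6.16586103 0.10796777] [-0.06  0.04  0.01 -0.12 -0.29 -0.05  0.34  0.13]
[-0.56  0.74 -0.6   1.06 -0.93  0.55 -0.47  1.43]
[[442.18916063 197.73892705]]
```

Emit:
play_rows --steps '[[[-0.0035,0.0302,0],[0,0,0]],[[-0.0035,0.0502,0],[0,0,0]],[[-0.0035,0.0502,0],[0,0,0]],[[-0.0035,0.0502,0],[0,0,0]],[[-0.0035,0.0502,0],[0,0,0]],[[-0.0035,0.0502,0],[0,0,0]],[[-0.0035,0.0502,0],[0,0,0]],[[-0.0035,0.0502,0],[0,0,0]],[[-0.0035,0.0502,0],[0,0,0]],[[-0.0035,0.0502,0],[0,0,0]],[[-0.0035,0.0502,0],[0,0,0]],[[-0.0035,0.0502,0],[0,0,0]],[[-0.0035,0.0502,0],[0,0,0]],[[-0.0035,0.0502,0],[0,0,0]],[[-0.0035,0.0402,0],[0,0,0]],[[0,0.03,0],[0,0,-0.06]],[[0,0,0],[0,0,-0.061]],[[0,0,0],[0,0,0]],[[0,0,0],[0,0,0]],[[0,0,0],[0,0,0]]]'

```text
time_s: 8.85
eef_pos: [485.6, -226.4, 208.4]
ee_rot: [-0.0, 0.998, 0.062, -0.0]
force: [0.0, 0.1, -0.1]
grip_width: 0.126
```

Run:
```python
from h import *
go([485,-227,135],.123)
```

```text
t 8.85 pos [ 485.6 -226.4  208.4] yaw 0.1234 zax [-3.e-04  3.e-04 -1.e+00] F [ 0.02  0.11 -0.09] w 0.126
shift norm [-0.00089  0.00067  0.09788] turn norm [-0.0004  0.0003  0.0006]
```

Emit:
play_rows --steps '[[[-0.0009,0.0007,0.03],[0,0,0]],[[0,0,0.03],[0,0,0]],[[0,0,0.03],[0,0,0]],[[0,0,0.025],[0,0,0]],[[0,0,0],[0,0,0]],[[0,0,0],[0,0,0]]]'

```text
time_s: 9.45
eef_pos: [485.3, -227.4, 123.0]
ee_rot: [0.0, 0.998, 0.062, 0.0]
force: [1.0, 0.3, -0.1]
grip_width: 0.121
```

Run:
```python
from h import *
go([485,-227,121],.123)
im=cams.capture("scene"); cv2.imwrite("pics/scene4.png",im[:,:,::-1])
crop("pics/scene4.png","pics/s6.png",210,290,145,210,9)
im=cams.capture("top"); cv2.imwrite("pics/top4.png",im[:,:,::-1])
crop("pics/top4.png","pics/t6.png",365,435,165,225,9)
```

```text
t 9.45 pos [ 485.3 -227.4  123. ] yaw 0.1238 zax [ 4.e-04 -2.e-04 -1.e+00] F [ 1.02  0.26 -0.11] w 0.121
shift norm [-0.0003  -0.00061  0.00263] turn norm [ 0.0004 -0.0004  0.001 ]
```

View pics/s6.png

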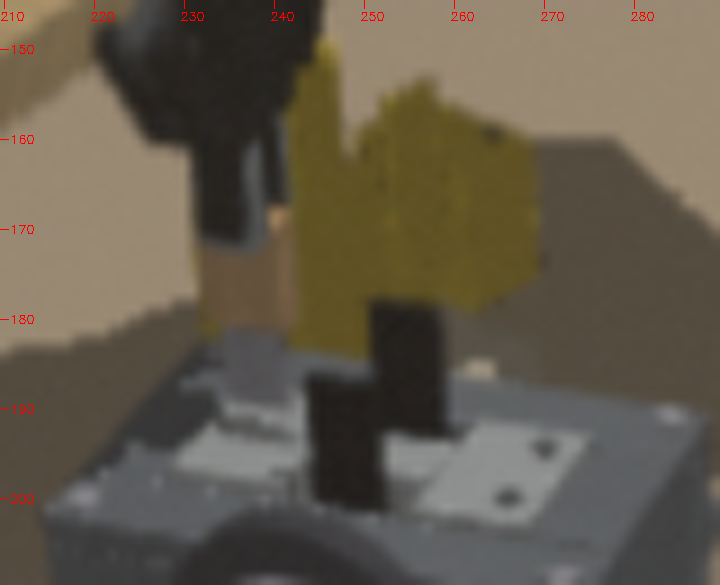

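View pics/t6.png

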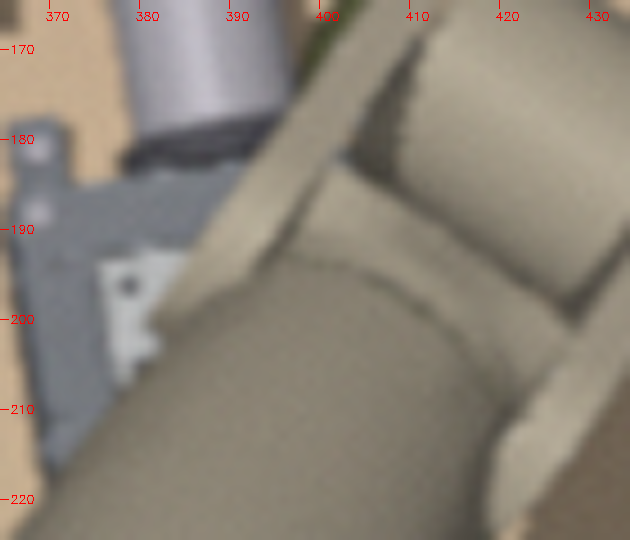

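Run:
```python
from fit import *
y=.1238;c,s=np.cos(y),np.sin(y)
p=ctrl.sense()["eef_pos"]
for h in (38.8,36.2): print(h,proj("scene",[p+[2.5*c,2.5*s,-h]]), proj("scene",[p+[2.5*c-10*-s,2.5*s-10*c,-h],p+[2.5*c+10*-s,2.5*s+10*c,-h]]))
print("tcp axis over slot plane z74",proj("scene",[[p[0],p[1],74]]))
J=[(proj("scene",[[p[0]+10*c,p[1]+10*s,74]])-proj("scene",[[p[0],p[1],74]]))/10,(proj("scene",[[p[0]-10*s,p[1]+10*c,74]])-proj("scene",[[p[0],p[1],74]]))/10]; print(J)
```

```text
38.8 [[237.77626377 189.7995764 ]] [[234.58154645 189.30056947]
 [240.98461027 190.30079789]]
36.2 [[237.70267805 189.01307477]] [[234.50486079 188.51514198]
 [240.91415684 189.51322948]]
tcp axis over slot plane z74 [[238.43671326 192.63163064]]
[array([[-0.14280247,  0.16985306]]), array([[0.31913339, 0.05040046]])]
```

Emit:
play_rows --steps '[[[0.0013,0,0.005],[0,0,0]],[[0,0,0.005],[0,0,0]],[[0,0,0],[0,0,0]],[[0,0,0],[0,0,0]]]'

```text
time_s: 9.95
eef_pos: [486.0, -227.4, 114.8]
ee_rot: [-0.0, 0.998, 0.062, -0.0]
force: [0.3, -0.0, -0.6]
grip_width: 0.122
```

Run:
```python
from h import *
go([486.3,-227.4,113],.123)
im=cams.capture("scene"); cv2.imwrite("pics/scene5.png",im[:,:,::-1])
crop("pics/scene5.png","pics/s7.png",220,270,170,205,15)
```

```text
t 9.95 pos [ 486.  -227.4  114.8] yaw 0.1237 zax [-1.e-04  1.e-04 -1.e+00] F [ 0.3  -0.03 -0.59] w 0.122
shift norm [4.50e-04 1.00e-05 2.43e-03] turn norm [-0.0001  0.0001  0.0009]
```

View pics/s7.png

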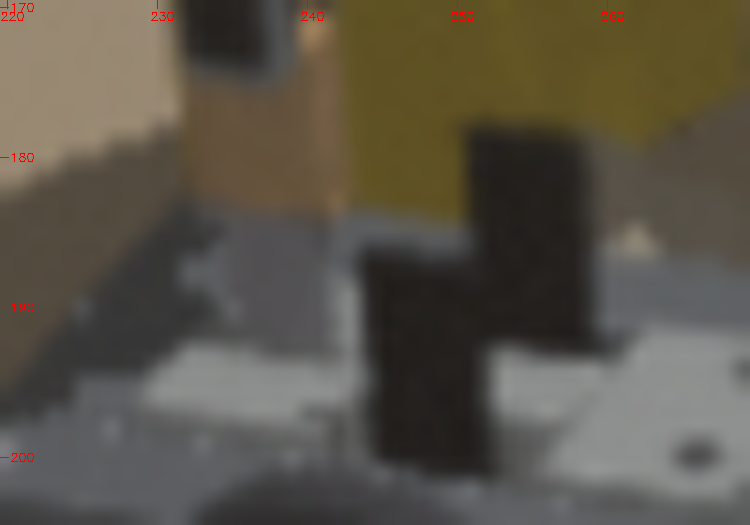

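Emit:
play_rows --steps '[[[0,0,0.003],[0,0,0]],[[0,0,0.003],[0,0,0]],[[0,0,0.002],[0,0,0]],[[0,0,0.002],[0,0,0]],[[0,0,0],[0,0,0]],[[0,0,0],[0,0,0]]]'

```text
time_s: 10.6
eef_pos: [486.0, -227.5, 107.4]
ee_rot: [0.0, 0.998, 0.062, -0.0]
force: [0.8, 0.4, -0.2]
grip_width: 0.125
```

Emit:
play_rows --steps '[[[0,0,0.005],[0,0,0]],[[0,0,0.005],[0,0,0]],[[0,0,0.005],[0,0,0]],[[0,0,0.005],[0,0,0]],[[0,0,0.004],[0,0,0]],[[0,0,0],[0,0,0]],[[0,0,0],[0,0,0]]]'

```text
time_s: 11.3
eef_pos: [486.0, -227.5, 89.4]
ee_rot: [-0.0, 0.998, 0.062, 0.0]
force: [0.3, -0.0, -0.6]
grip_width: 0.124
```

Emit:
play_rows --steps '[[[0,0,0.003],[0,0,0]],[[0,0,0.002],[0,0,0]],[[0,0,0.002],[0,0,0]],[[0,0,0.001],[0,0,0]],[[0,0,0],[0,0,0]],[[0,0,0],[0,0,0]]]'

```text
time_s: 11.9
eef_pos: [486.0, -227.4, 83.4]
ee_rot: [-0.0, 0.998, 0.062, 0.0]
force: [-0.2, 0.7, -0.3]
grip_width: 0.126
```

Emit:
play_rows --steps '[[[0,0,0.001],[0,0,0]],[[0,0,0.001],[0,0,0]],[[0,0,0.001],[0,0,0]],[[0,0,0],[0,0,0]]]'

```text
time_s: 12.3
eef_pos: [486.3, -227.7, 82.6]
ee_rot: [0.001, 0.998, 0.062, 0.001]
force: [-3.2, 3.6, 13.2]
grip_width: 0.123
```

Run:
```python
from h import *
go([486.3,-227.4,82.8],.123)
im=cams.capture("scene"); cv2.imwrite("pics/scene6.png",im[:,:,::-1])
crop("pics/scene6.png","pics/s8.png",215,280,165,210,12)
```

```text
t 12.3 pos [ 486.3 -227.7   82.6] yaw 0.1238 zax [ 0.0012 -0.001  -1.    ] F [-3.24  3.62 13.21] w 0.123
shift norm [-2.0e-05 -3.4e-04 -2.0e-04] turn norm [ 0.0014 -0.0013  0.001 ]
```

View pics/s8.png

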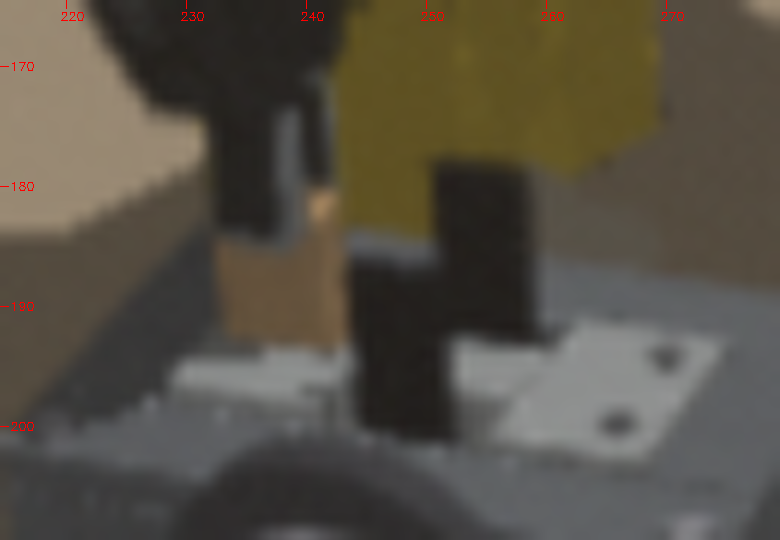

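Emit:
play_rows --steps '[[[0,0,0],[0,0,0]],[[0,0,0],[0,0,0]],[[0,0,0],[0,0,0]],[[0,0,0],[0,0,0]],[[0,0,0],[0,0,0]],[[0,0,0],[0,0,0]],[[0,0,0],[0,0,0]],[[0,0,0],[0,0,0]]]' --grip 0

```text
time_s: 13.15
eef_pos: [486.0, -227.5, 81.1]
ee_rot: [-0.0, 0.998, 0.062, -0.0]
force: [-0.1, -0.4, -0.2]
grip_width: 1.001
```

Emit:
play_rows --steps '[[[0,0,-0.02],[0,0,0]],[[0,0,-0.03],[0,0,0]],[[0,0,-0.04],[0,0,0]],[[0,0,-0.04],[0,0,0]],[[0,0,-0.04],[0,0,0]],[[0,0,0],[0,0,0]],[[0,0,0],[0,0,0]]]'

```text
time_s: 13.85
eef_pos: [485.9, -227.4, 208.5]
ee_rot: [0.0, 0.998, 0.062, 0.0]
force: [0.4, 0.3, -0.7]
grip_width: 0.999
```

Run:
```python
from h import *
go([481.3,-186.8,150],.123)
im=cams.capture("scene"); cv2.imwrite("pics/scene7.png",im[:,:,::-1])
crop("pics/scene7.png","pics/s9.png",205,295,165,230,8)
```

```text
t 13.85 pos [ 485.9 -227.4  208.5] yaw 0.1238 zax [ 3.e-04 -3.e-04 -1.e+00] F [ 0.41  0.29 -0.68] w 0.999
shift norm [ 0.00052 -0.05452  0.078  ] turn norm [ 0.0004 -0.0003  0.001 ]
```

View pics/s9.png

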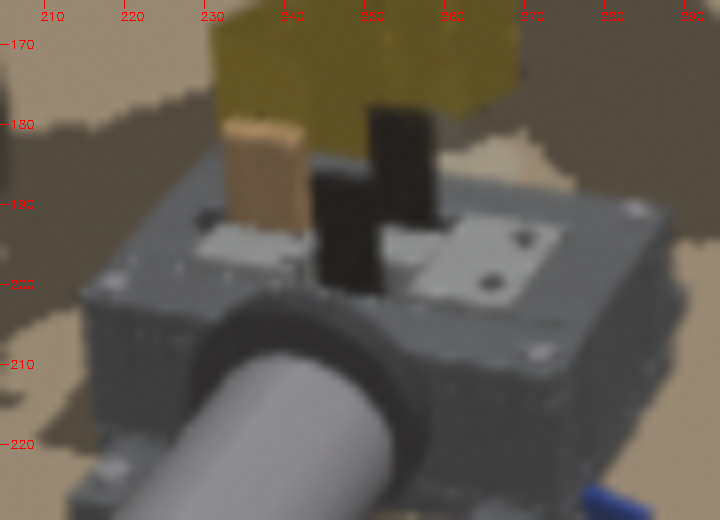

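Emit:
play_rows --steps '[[[0.0002,-0.0273,0],[0,0,0]],[[0,-0.027,0],[0,0,0]],[[0,0,0.03],[0,0,0]],[[0,0,0.03],[0,0,0]],[[0,0,0.01],[0,0,0]],[[0,0,0],[0,0,0]],[[0,0,0],[0,0,0]]]'

```text
time_s: 14.6
eef_pos: [481.4, -187.0, 156.8]
ee_rot: [0.0, 0.998, 0.062, 0.0]
force: [-0.9, 0.3, -0.4]
grip_width: 0.999
```

Run:
```python
from h import *
go([481,-186.7,75],.123)
im=cams.capture("scene"); cv2.imwrite("pics/scene8.png",im[:,:,::-1])
crop("pics/scene8.png","pics/s10.png",205,295,125,220,6)
```

```text
t 14.6 pos [ 481.4 -187.   156.8] yaw 0.1237 zax [ 7.e-04 -5.e-04 -1.e+00] F [-0.92  0.31 -0.36] w 0.999
shift norm [-0.00055 -0.00057  0.10905] turn norm [ 0.0007 -0.0008  0.0009]
```

View pics/s10.png

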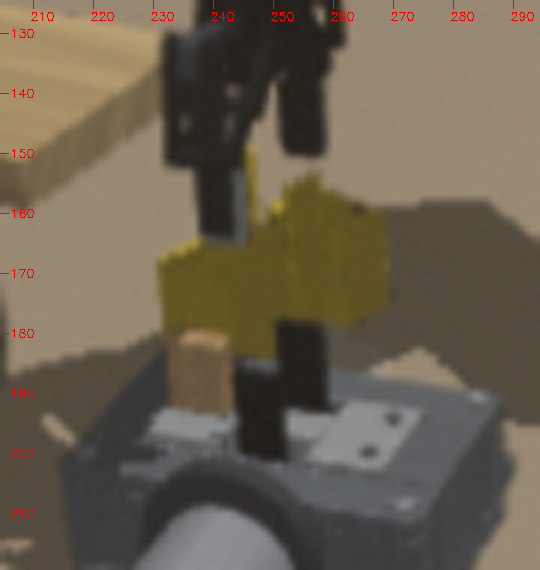

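Emit:
play_rows --steps '[[[-0.0005,-0.0005,0.025],[0,0,0]],[[0,0,0.025],[0,0,0]],[[0,0,0.02],[0,0,0]],[[0,0,0.02],[0,0,0]],[[0,0,0.01],[0,0,0]],[[0,0,0.009],[0,0,0]],[[0,0,0],[0,0,0]],[[0,0,0],[0,0,0]]]'

```text
time_s: 15.45
eef_pos: [481.0, -186.9, 74.9]
ee_rot: [0.0, 0.998, 0.062, 0.0]
force: [-0.4, -0.3, -0.1]
grip_width: 1.003
```

Run:
```python
from h import *
go([481,-186.7,75],.123)
im=cams.capture("scene"); cv2.imwrite("pics/scene9.png",im[:,:,::-1])
crop("pics/scene9.png","pics/s11.png",205,295,135,215,7)
```

```text
t 15.45 pos [ 481.  -186.9   74.9] yaw 0.1237 zax [ 8.e-04 -5.e-04 -1.e+00] F [-0.42 -0.3  -0.07] w 1.003
shift norm [ 4.0e-05 -2.2e-04 -9.0e-05] turn norm [ 0.0008 -0.0009  0.0009]
```

View pics/s11.png

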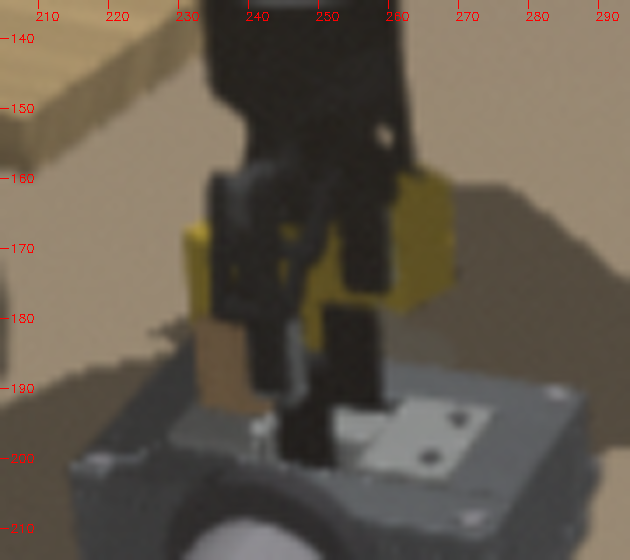

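Emit:
play_rows --steps '[[[0,0,0],[0,0,0]],[[0,0,0],[0,0,0]],[[0,0,0],[0,0,0]],[[0,0,0],[0,0,0]],[[0,0,0],[0,0,0]],[[0,0,0],[0,0,0]],[[0,0,0],[0,0,0]],[[0,0,0],[0,0,0]]]' --grip 1 --squeeze 60

```text
time_s: 16.3
eef_pos: [480.7, -187.1, 76.5]
ee_rot: [0.001, 0.998, 0.062, 0.0]
force: [-9.6, 2.6, 21.5]
grip_width: 0.362
```

Run:
```python
from h import *
go([481,-186.7,75],.123)
im=cams.capture("scene"); cv2.imwrite("pics/scene10.png",im[:,:,::-1])
crop("pics/scene10.png","pics/s12.png",215,285,150,215,9)
```

```text
t 16.3 pos [ 480.7 -187.1   76.5] yaw 0.1238 zax [ 5.0e-04 -1.4e-03 -1.0e+00] F [-9.58  2.64 21.47] w 0.362
shift norm [ 0.00044 -0.00051  0.00204] turn norm [ 0.0018 -0.0005  0.0011]
```

View pics/s12.png

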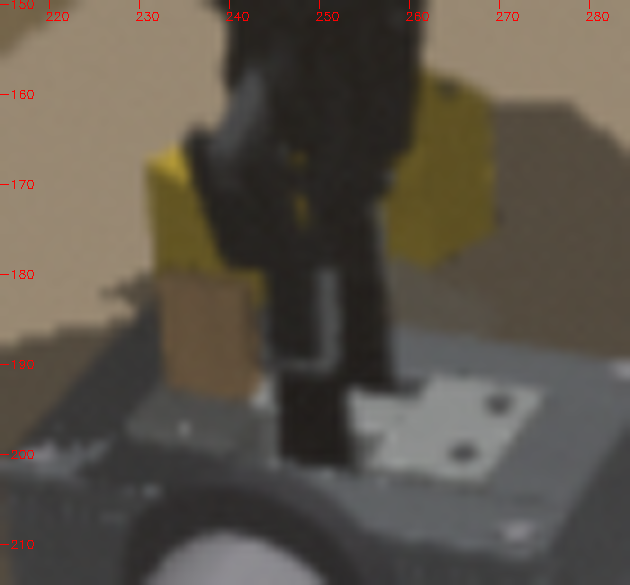

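Emit:
play_rows --steps '[[[0,0,-0.002],[0,0,0]],[[0,0,-0.002],[0,0,0]],[[0,0,-0.002],[0,0,0]],[[0,0,0],[0,0,0]],[[0,0,0],[0,0,0]]]'

```text
time_s: 16.85
eef_pos: [480.5, -186.5, 78.5]
ee_rot: [-0.0, 0.998, 0.062, -0.0]
force: [0.6, 0.1, -4.3]
grip_width: 0.358
```

Emit:
play_rows --steps '[[[0,0,-0.004],[0,0,0]],[[0,0,-0.004],[0,0,0]],[[0,0,-0.005],[0,0,0]],[[0,0,0],[0,0,0]],[[0,0,0],[0,0,0]]]'

```text
time_s: 17.35
eef_pos: [480.7, -186.7, 88.7]
ee_rot: [0.0, 0.998, 0.062, 0.0]
force: [0.2, 0.6, -4.8]
grip_width: 0.356
```

Run:
```python
from h import *
go([481,-186.7,170],.123)
im=cams.capture("scene"); cv2.imwrite("pics/scene11.png",im[:,:,::-1])
crop("pics/scene11.png","pics/s13.png",205,295,140,215,8)
```

```text
t 17.35 pos [ 480.7 -186.7   88.7] yaw 0.1237 zax [ 3.e-04 -2.e-04 -1.e+00] F [ 0.16  0.62 -4.8 ] w 0.356
shift norm [ 3.9000e-04  5.0000e-05 -1.0835e-01] turn norm [ 0.0002 -0.0003  0.0008]
```

View pics/s13.png

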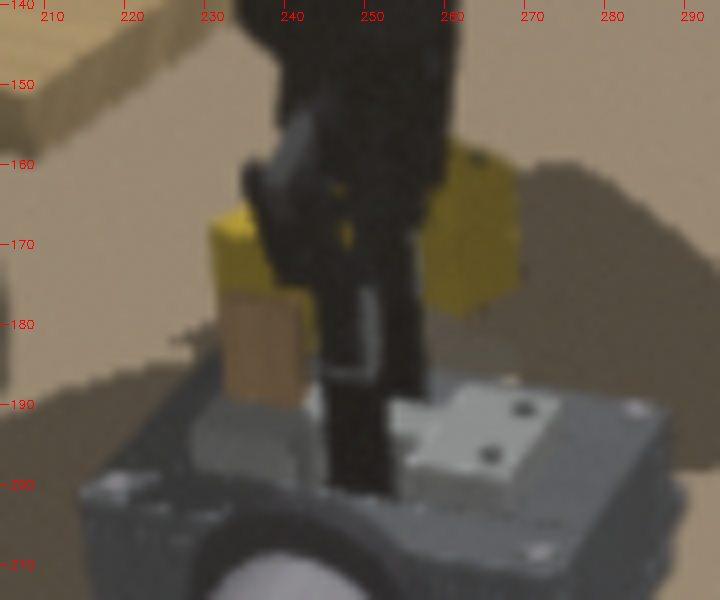

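The cassette is coming up level with the gauge in it, and the force shows about 4.5 N carried.

Emit:
play_rows --steps '[[[0,0,-0.004],[0,0,0]],[[0,0,-0.006],[0,0,0]],[[0,0,-0.008],[0,0,0]],[[0,0,-0.01],[0,0,0]],[[0,0,-0.01],[0,0,0]],[[0,0,-0.01],[0,0,0]],[[0,0,-0.01],[0,0,0]],[[0,0,-0.01],[0,0,0]],[[0,0,-0.01],[0,0,0]],[[0,0,-0.01],[0,0,0]],[[0,0,-0.01],[0,0,0]],[[0,0,-0.01],[0,0,0]],[[0,0,-0.008],[0,0,0]],[[0,0,-0.006],[0,0,0]],[[0,0,-0.004],[0,0,0]],[[0,0,0],[0,0,0]],[[0,0,0],[0,0,0]],[[0,0,0],[0,0,0]],[[0,0,0],[0,0,0]],[[0,0,0],[0,0,0]]]'

```text
time_s: 19.4
eef_pos: [480.6, -186.7, 183.0]
ee_rot: [-0.0, 0.998, 0.062, -0.0]
force: [-0.2, -0.2, -5.1]
grip_width: 0.361
```

Run:
```python
from h import *
go([481,-186.7,183],.123)
im=cams.capture("scene"); cv2.imwrite("pics/scene12.png",im[:,:,::-1])
crop("pics/scene12.png","pics/s14.png",205,295,110,215,7)
```

```text
t 19.4 pos [ 480.6 -186.7  183. ] yaw 0.1237 zax [-2.e-04  2.e-04 -1.e+00] F [-0.2  -0.22 -5.11] w 0.361
shift norm [ 4.6e-04  1.2e-04 -5.0e-05] turn norm [-0.0003  0.0003  0.0009]
```

View pics/s14.png

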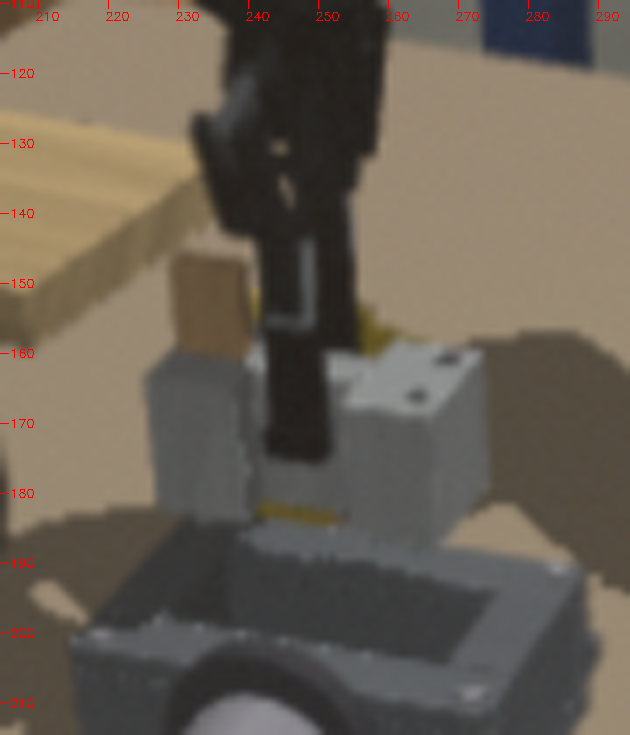

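Run:
```python
from h import *
s=ctrl.sense();print(np.abs(s["dq"]).max()); print(ctrl.finish_job()); s=ctrl.sense(); print(s["time_s"],s["eef_pos"],s["force"],s["grip_width"])
```

```text
0.0018465285717635474
the job is handed in; nothing more can be done
None
the job is handed in; nothing more can be done
```

I carried out the whole task and handed it in at about 19.5 s of the 51 s. The interface gives no verdict, so the outcome rests on my own checks.

**What I did:** I took the flat gauge from the rack and pushed its blade into the cassette's slot down to the shoulder. It stopped at the expected height with 13 N, and I let go. I then pinched the two catches with 60 N and lifted the cassette straight up out of the head.

**Last checks:**
- **Height:** the finger tips had risen 106 mm since the pinch, so the underside should be about 120 mm above the table, roughly 50 mm above the head. I worked this out from the arm's travel and did not measure it separately.
- **Load:** the force reading was steady at about 5 N, which fits the cassette and gauge hanging free. The arm was still.
- **Picture:** it shows the cassette level and clear of the head, with the gauge down to its shoulder.

**What disagreed or was not checked:**
- **Scene camera:** it read about 1 px (2–3 mm) off the arm's own position. I corrected for this before the insertion.
- **Grip opening:** it read 0.36 where the squeezed width of 40 mm would give about 0.47. I didn't resolve this, but the hooks came free without resistance.
- **Bystanders:** I didn't measure them again at the end. I noticed no contact with any of them.

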